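# Set a telescopic engine-stand leg to its mark and hold it cammed shut

## Robot

A 7-joint arm with a two-finger parallel gripper is mounted at the origin on the work surface. World frame = base frame: x ahead of the robot, y to its left, z up, the work surface at z = 0. Lengths are in mm, angles in rad, forces in N, time in s.
With the tool pointing down it reaches from about 350 to 900 mm from the base axis. Payload 7.2 kg.
Tool frame: the origin (TCP) lies between the finger pads; the fingertips stand 25 mm ahead of it and the grasp point (between the pads) lies 6 mm ahead of it; z points along the fingers, y is the line along which they close (so a half turn about z gives the same grasp; the last joint's range is limited). The gripper opens to 85 mm and grips with 20 to 120 N. Pads are 22 mm wide; open, the fingers measure 114 mm over their backs; the gripper's body (76 mm by 85 mm) begins 54 mm behind the grasp point. The pads swing forward as they close: fully open they stand 13 mm farther back than shut.
Start: joints at [-1.265, 0.411, -0.013, 1.596, 0.006, 1.134, -0.082], TCP at [228.232, 581.841, 221.397] pointing down, gripper open.
Joint ranges: [-2.95, 2.95], [-0.29, 1.99], [-1.47, 1.44], [0.14, 2.54], [-1.03, 4.17], [0.13, 1.85], [-2.86, 2.86]. Speed limits (rad/s): [2.39, 2.39, 3.01, 3.01, 3.14, 3.14, 3.14].

## Interface

Orientations are given as a unit quaternion [x, y, z, w].
In Python, from plant import get_state, grab_frame, hand_in, outline_of, pinpoint gives the robot as it stands. The module is installed in compiled form; this text tells all that it offers.
- The arm moves only by the tool play_rows, never from a script. Its argument "motion" is a list of rows, each a list of 6 numbers: the shift along the tool's x, y, z in m, then the turn, a rotation vector about the tool's x, y, z in rad. A call has 1 to 8 rows; each row shifts and turns the commanded pose from where the row before left it, along the tool's axes as they then stand; what a row does not reach is not made up. A row lasts 1/12 s, in which the tool goes at most 41.7 mm and 7.16 degrees, less where a joint would pass 70% of its speed; a pose out of reach is approached as far as the arm can. A call with a gripper value outside its range is refused whole. "jaw" is the gripper's target within -1 to 1 (shut at 1, half-way at 0, fully open at -1), set as the call begins (left out, the last holds). The fingers move at their own pace and stop on an object; "newtons" is the grip in N (left out, the last holds). Time passes only in rows, so rows that do not move let the fingers close. It gives the time, the measured TCP pose, the force, the opening and the grip force at its end, in the units of the state.
- get_state(): the state, without advancing time (a new reading comes with each control period).
- grab_frame(name): name is "scene" or "top" or "wrist"; returns a dict with "frame" (420x560x3 uint8, red, green, blue), "K" (3x3 intrinsics, pixels), "D" ([k1, k2, p1, p2, k3] as OpenCV has them; the pictures are not rectified), "R" (3x3) and "t" (3): a world point X has camera coordinates R X + t. Camera axes: x right, y down, z forward; pixel columns grow to the right and rows downward; lengths in mm; the calibration is good to about 2 mm. A picture is of the moment at which its call begins. There is no depth.
- hand_in(): hands the job in; it is judged then, once.
Trained networks look in a picture, given as the dict that the camera call returned (one of the last four; its "shot" number tells which), for a name from the list of things; names that differ only in an ending like _2 or _b are one class to them, and where a whole thing is asked for, a point or a joint stands for the part that bears it (a point fixed in the world has none). Each returns a list of dicts, best first, with "p" (0 to 1); they miss things now and then, are a little off and sometimes report something else, mostly with a low value. They report only what shows in the picture. A call takes as long as a camera call.
- outline_of(picture, label): "region" (420x560 bool, what is visible of it) and "pixel" ([column, row] in pixels, amid what is visible of it).
- pinpoint(picture, label): "pixel" ([column, row] in pixels: a listed point, or the origin of a listed thing).
The state is a dict: "clock": time; "joint_positions": joint angles; "qd": joint speeds; "joint_efforts": joint torques, N m; "position": TCP position; "tool_rot": TCP orientation; "contact_force": force on the tool from outside, world axes, zero at the start; "wrist_torque": the same for the moment, N m; "width": opening from 0.0 (shut) to 1.0 (fully open); "grasp_force": force on a finger pad.
Only numpy, scipy, OpenCV 4.12 (cv2) and the standard library are available. Lean on these libraries where they do the work, as an engineer would, in place of code of your own. Each camera call takes 0.05 s, during which the arm holds its last target. There are 200 camera calls.

## Task

Hang the loose blue bracket by its eye on the brass post of the telescopic leg, seated down on the round flange. Then, gripping the orange cam lever, draw the leg out against its spring until its white pointer lines up with the yellow mark, and only there slide the lever fully closed. Finish still gripping the lever with the leg at the mark (I will tighten the lock screw while you hold), and leave the yellow mark and the other things on the bench as they are.

Things in the scene. Friction and masses are not known exactly. Their poses are not given: they have to be found in the camera images.
- channel: Red steel channel with a dark base plate, fixed to the bench, 350 mm long and 115 mm wide, walls up to 48 mm high. Origin on the bench under the leg's centre line. The leg slides out along its +y axis; +y of the channel is within about 15 degrees of world +y. The base plate covers its x from -45 to +70 mm and its y from -200 to +150 mm.
- leg (a joint): Aluminium telescopic leg lying in the channel (bar 42 mm wide, top 48 mm above the bench): distance drawn out along the channel's +y, m. 0 = inner stop, where it starts; outer stop 0.14. A spring pulls it back with 3 to 4.5 N. With the pointer exactly at the yellow mark, leg equals mark. It carries the post and, 150 mm further to channel +y, the cam lever.
- mark (a joint): Position of the yellow length mark along the channel, m, on the same scale as leg (0.06 to 0.11). It is a stiff clip, not to be moved.
- lever (a joint): Orange cam lever: how far it has been slid along the channel's -x axis (roughly towards the robot base) on the leg's housing, m. 0 = open (start), 0.032 = fully closed at its stop. It slides stiffly (about 3 N), stays where it is left, and does not lock the leg: the leg springs back if let go.
- lever_tab (a point): Centre of the cam lever's orange upright tab, 91 mm above the bench: 18 x 18 mm, 46 mm tall (68 to 114 mm above the bench), sides along the channel's x and y, on a 30 mm square foot 6 mm thick on the leg's black housing (88 mm across, 44 mm along the leg, top 62 mm above the bench). Can be gripped from above either way. Travels with leg and lever.
- post_foot (a point): Foot of the upright brass post, on top of the round dark flange (radius 50 mm) on the leg, 55 mm above the bench. The post is 14 mm in diameter and 40 mm high (top 95 mm above the bench, its tip tapered over 6 mm). Axes as the channel's. Travels with the leg.
- leg_pointer (a point): Tip of the white pointer on the +x side of the black housing, 60 mm above the bench. Axes as the channel's. Travels with the leg.
- mark_top (a point): Centre of the top of the yellow mark, 53 mm above the bench: a block 12 mm by 12 mm, 40 mm tall, with a black line across it, standing on the base plate at the channel's +x side. Axes as the channel's.
- bracket_rib (a point): Loose blue-painted cast bracket, 0.14 to 0.28 kg, flat on the bench: strap 100 x 40 x 6 mm with an upright rib to grip. Point on the rib, 30 mm above the strap's underside. Rib 44 mm long (bracket x), 10 mm thick (y), top 50 mm above the underside. Axes the bracket's own; +x from rib to eye. The strap reaches 64 mm from here to +x, 36 mm to -x.
- bracket_eye (a point): Centre of the bracket's round eye (through hole, 24 mm in diameter) at the strap's underside; 47 mm from the rib point along the bracket's x and 30 mm below it.
- grease: Bystander: grease can with blue label, 72 mm in diameter, 100 mm high. Origin at the centre of its underside.
- jar: Bystander: jar with red lid, 64 mm in diameter, 85 mm high. Origin at the centre of its underside.
- impeller: Bystander: small six-vane pump impeller, about 64 mm across, 26 mm high. Origin at the centre of its underside.
- driver: Bystander: screwdriver with yellow handle, 180 mm long, lying flat along its x axis. Origin near its middle.

How it is judged (in metres and radians):
On the way, in this order (a step that is already met when the one before it is completed fails the run):
1. the bracket hangs on the post by its eye, seated on the flange and let go (horizontal distance between bracket_eye and post_foot below 0.008 m and z of bracket_eye in the frame of post_foot between -0.006 and 0.01 m and contact force between the fingers and bracket below 0.2 N and value of joint lever below 0.012 m), for 0.2 s.
2. the leg is held at the mark with the cam lever still open (y of leg_pointer in the frame of mark_top between -0.006 and 0.006 m and value of joint lever below 0.012 m and contact force between the fingers and lever above 1 N), for 0.2 s.
At the end, for the whole second after the job is handed in: Bracket eye round the post (within 8 mm of its axis), underside within 10 mm of the flange, fingers off it; pointer within 6 mm of the yellow mark's middle along the leg; lever slid at least 28 of its 32 mm; fingers still gripping the lever (over 1 N), leg still (horizontal distance between bracket_eye and post_foot below 0.008 m and z of bracket_eye in the frame of post_foot between -0.006 and 0.01 m and contact force between the fingers and bracket below 0.2 N and y of leg_pointer in the frame of mark_top between -0.006 and 0.006 m and value of joint lever above 0.028 m and contact force between the fingers and lever above 1 N and linear speed of leg below 0.02 m/s); the arm keeps its last pose, push and grip.
It fails at once if the cam lever is slid past half-way while the pointer is more than 8 mm from the mark (value of joint lever above 0.016 m and (y of leg_pointer in the frame of mark_top above 0.008 m or y of leg_pointer in the frame of mark_top below -0.008 m)).
It fails at once if the yellow mark is shifted by more than 5 mm (distance of mark_top from where it was at the start of the episode above 0.005 m).
It fails at once if the grease can, jar, impeller or screwdriver is moved by more than 30 mm (distance of any of grease, jar, impeller, driver from where it was at the start of the episode above 0.03 m).
It also fails if it takes over 58 s, if anything falls off the work surface, if the arm or the gripper's body presses on something with over 40 N, if the wrist force passes 120 N, or if a joint passes its speed limit or range.

## Working session

There is one attempt and no reset: what is moved stays moved. The work goes in short steps, Python scripts to look and compute and a tool call to move; the robot and the scene stay as the last step left them, time stands still between calls to the robot, and variables do not carry over. Pictures are saved under pics/ and viewed, at most 10 in all, crops included, and the job is handed in when it is done.

Besides the shell and the picture viewer there is one more tool, called in YAML: its name, and indented under it one key for each argument. play_rows: Moves the arm, as the interface text tells. Its arguments: {"type":"object","properties":{"motion":{"type":"array"},"jaw":{"type":"number"},"newtons":{"type":"number"}},"required":["motion"]}

```bash
mkdir -p pics
cat > h.py <<'E'
import numpy as np, cv2
from plant import *
from scipy.spatial.transform import Rotation as Rn
def shot(n,save=None):
    p=grab_frame(n)
    if save: cv2.imwrite('pics/'+save,p['frame'][:,:,::-1])
    return p
def ray(p,px):
    K=np.array(p['K'],float);D=np.array(p['D'],float);R=np.array(p['R']);t=np.array(p['t']).ravel()
    u=cv2.undistortPoints(np.array([[px]],float),K,D).ravel()
    d=R.T@np.array([u[0],u[1],1]);return -R.T@t,d/np.linalg.norm(d)
def atz(p,px,z):
    c,d=ray(p,px);return c+d*(z-c[2])/d[2]
def tri(obs):
    A=np.zeros((3,3));b=np.zeros(3)
    for c,d in obs:
        M=np.eye(3)-np.outer(d,d);A+=M;b+=M@c
    x=np.linalg.solve(A,b)
    return x,[round(float(np.linalg.norm((np.eye(3)-np.outer(d,d))@(x-c))),1) for c,d in obs]
E
cat > a.py <<'E'
from h import *
np.set_printoptions(precision=1,suppress=True)
P={n:shot(n,n+'0.png') for n in('scene','top','wrist')}
for l in 'channel lever_tab post_foot leg_pointer mark_top bracket_rib bracket_eye grease jar impeller driver'.split():
    o=[];s=''
    for n,p in P.items():
        r=pinpoint(p,l)
        if r:
            s+=f" {n}:{np.array(r[0]['pixel'])} p{r[0]['p']:.2f}"
            if r[0]['p']>.4:o.append(ray(p,r[0]['pixel']))
    print(l,s,tri(o) if len(o)>1 else '')
s=get_state();print(s)
cv2.imwrite('pics/all0.png',np.hstack([cv2.resize(P[n]['frame'],(400,300))[:,:,::-1] for n in('scene','wrist')]))
E
python3 a.py
```

```text
channel  scene:[283.8 231.8] p0.98 top:[281.7 204.1] p0.69 (array([596.4, -36.7,   6.5]), [2.3, 2.3])
lever_tab  scene:[306.3 214.4] p0.67 top:[257.5 204.5] p0.47 (array([586.7,  23.4,  91.7]), [1.6, 1.6])
post_foot  scene:[257.5 202.7] p0.86 top:[316.9 198. ] p0.70 (array([ 606.1, -125.4,   61.7]), [3.2, 3.2])
leg_pointer  scene:[295.9 235. ] p0.94 top:[254.6 190.9] p0.95 (array([626.5,  30.6,  51.9]), [1.7, 1.7])
mark_top  scene:[334.7 251. ] p0.55 top:[210.8 198.3] p0.36 
bracket_rib  scene:[413.4 270.2] p0.97 top:[154.5 242.9] p0.82 (array([498.9, 293.3,  21.6]), [0.2, 0.2])
bracket_eye  scene:[305.5 213.6] p0.28 top:[144.1 258.1] p0.65 
grease  scene:[273.6 302.3] p0.58 top:[224.1 130.6] p0.78 (array([794.9, 115.4,   3.2]), [0.5, 0.5])
jar  scene:[237.  164.1] p0.71 top:[423.2 258.5] p0.70 (array([ 446.9, -393.9,    3.1]), [3.2, 3.2])
impeller  scene:[368.9 223.1] p0.64 top:[230.3 273.3] p0.57 (array([415.8, 102.9,  13.6]), [4.2, 4.2])
driver  scene:[317.3 191.7] p0.66 top:[313.5 288.9] p0.81 (array([ 372.4, -112.1,   -6.8]), [2.4, 2.4])
{'clock': 1.8, 'joint_positions': array([-1.3,  0.4, -0. ,  1.6,  0. ,  1.1, -0.1]), 'qd': array([-0.,  0.,  0., -0., -0.,  0., -0.]), 'joint_efforts': array([  0. , -60. ,   0.7, -30. ,   0. ,   0. ,  -0. ]), 'position': array([228.2, 581.9, 221.4]), 'tool_rot': array([ 0.2,  1. ,  0. , -0. ]), 'contact_force': array([0.8, 0.6, 0.5]), 'wrist_torque': array([ 0. , -0. , -0.1]), 'grasp_force': 0.0, 'width': 0.9962259049447635}
```

View pics/top0.png

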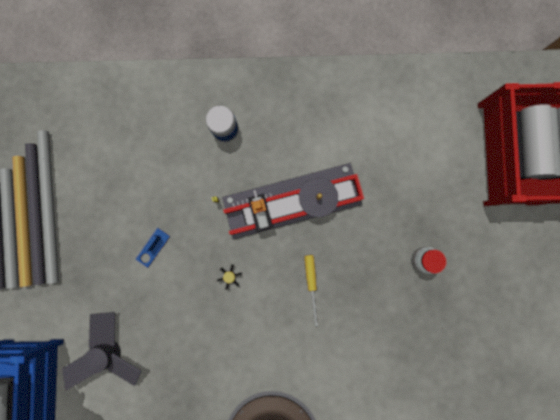

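View pics/all0.png

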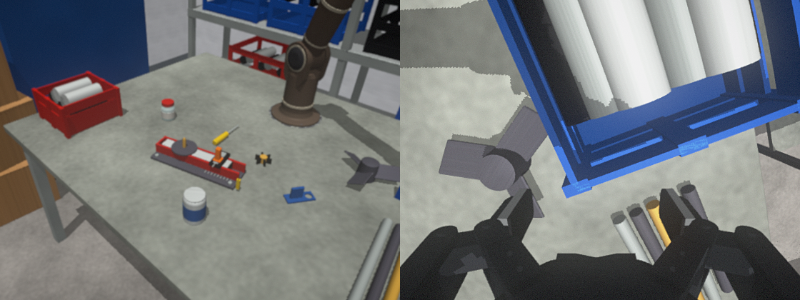

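Run:
```python
from h import *
np.set_printoptions(precision=4,suppress=True)
p=shot('top')
for l in('bracket_eye','bracket_rib','mark_top'):
  for r in pinpoint(p,l)[:3]: print(l,r['pixel'],r['p'],[atz(p,r['pixel'],z) for z in(3,30,53)])
s=get_state();R=Rn.from_quat(s['tool_rot']).as_matrix();print(R)
w=grab_frame('wrist');Rw=np.array(w['R']);c=-Rw.T@np.array(w['t']).ravel()
print('cam in tool',R.T@(c-s['position']),(Rw@R).T,w['K'],w['D'])
```

```text
bracket_eye [141.7, 257.2] 0.85 [array([462.0005, 332.8013,   3.    ]), array([463.1166, 323.0805,  30.    ]), array([464.0673, 314.7998,  53.    ])]
bracket_eye [211.0, 197.9] 0.18 [array([614.6446, 151.074 ,   3.    ]), array([611.8663, 145.9895,  30.    ]), array([609.4996, 141.6583,  53.    ])]
bracket_rib [153.1, 243.6] 0.89 [array([496.9375, 303.2544,   3.    ]), array([497.1622, 294.2874,  30.    ]), array([497.3536, 286.6488,  53.    ])]
mark_top [211.1, 199.4] 0.59 [array([610.6693, 150.8123,   3.    ]), array([607.9924, 145.7345,  30.    ]), array([605.7122, 141.4089,  53.    ])]
[[-0.931   0.3651  0.    ]
 [ 0.3651  0.931   0.0001]
 [ 0.      0.0001 -1.    ]]
cam in tool [  74.1424    0.5246 -153.682 ] [[-0.0006 -0.9581 -0.2865]
 [ 1.     -0.0005 -0.0005]
 [ 0.0003 -0.2865  0.9581]] [[304.1223   0.     274.3217]
 [  0.     304.1223 212.5803]
 [  0.       0.       1.    ]] [-0.0633  0.      0.      0.      0.    ]
```

The top view shows the bracket at about (152,247) px with its eye at the lower left end. The post is at (319,197), the orange tab at (259,205) and the yellow mark at (213,199). The impeller, driver and cans are clear of the path, so I'm moving the wrist camera over the bracket.

play_rows:
  motion:
    - [-0.034,-0.0145,0,0,0,0]
    - [-0.034,-0.0145,0,0,0,0]
    - [-0.034,-0.0145,0,0,0,0]
    - [-0.034,-0.0145,0,0,0,0]
    - [-0.034,-0.0145,0,0,0,0]
    - [-0.034,-0.0145,0,0,0,0]
    - [-0.034,-0.0145,0,0,0,0]
    - [-0.034,-0.0145,0,0,0,0]
  jaw: -1
  newtons: 60

```text
clock: 2.72
position: [440.2, 373.1, 221.7]
tool_rot: [0.186, 0.983, 0.0, 0.0]
contact_force: [1.0, 0.2, 0.4]
width: 0.997
grasp_force: 0.0
```

play_rows:
  motion:
    - [-0.034,-0.0145,0,0,0,0]
    - [-0.034,-0.0145,0,0,0,0]
    - [-0.034,-0.0145,0,0,0,0]
    - [0,0,0,0,0,0]
    - [0,0,0,0,0,0]

```text
clock: 3.13
position: [520.0, 294.2, 221.4]
tool_rot: [0.188, 0.982, -0.0, 0.0]
contact_force: [-0.4, 0.4, -0.0]
width: 1.003
grasp_force: 0.0
```

```bash
cat > b.py <<'E'
import sys
from h import *
np.set_printoptions(precision=3,suppress=True)
name=sys.argv[1]; labs=sys.argv[2:]
s=get_state();R=Rn.from_quat(s['tool_rot']).as_matrix();T=np.array(s['position'])
p=shot('wrist',name)
H={'bracket_rib':30,'bracket_eye':3,'lever_tab':91,'post_foot':55,'leg_pointer':60,'mark_top':53}
print('TCP',T,'R',R[:,0],'z',R[:,2])
for l in labs:
    for r in pinpoint(p,l)[:2]:
        x=atz(p,r['pixel'],H[l]); print(l,np.array(r['pixel']),round(r['p'],2),'world',x,'tool',R.T@(x-T))
E
python3 b.py w1.png bracket_rib bracket_eye
```

```text
TCP [519.951 294.191 221.354] R [-0.929  0.37  -0.001] z [ 0.001 -0.001 -1.   ]
bracket_rib [271.1 170.2] 0.84 world [499.04  298.921  30.   ] tool [ 21.331  -3.247 191.338]
bracket_eye [282.8 130.2] 0.87 world [463.65  327.795   3.   ] tool [ 64.914  10.499 218.296]
```

View pics/w1.png

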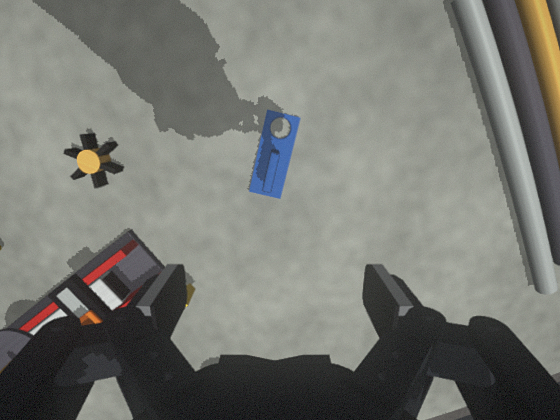

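The bracket is at (274,155) px, with the eye at (282,130) at its upper end and the rib near (270,170). Nothing else is near it. I'll turn to line up with it, go lower and measure again.

play_rows:
  motion:
    - [0,0,0.025,0,0,0.09]
    - [0,0,0.025,0,0,0.09]
    - [0,0,0.025,0,0,0.09]
    - [0,-0.008,0.025,0,0,0]
    - [0,0,0,0,0,0]
    - [0,0,0,0,0,0]

```text
clock: 3.78
position: [511.8, 291.2, 120.8]
tool_rot: [0.315, 0.949, -0.001, -0.001]
contact_force: [0.2, -0.7, 1.1]
width: 0.999
grasp_force: 0.0
```

```bash
python3 b.py w2.png bracket_rib bracket_eye
python3 - <<'E'
from h import *
s=get_state();R=Rn.from_quat(s['tool_rot']).as_matrix();T=np.array(s['position'])
p=grab_frame('wrist');o=outline_of(p,'bracket_rib')
m=o[0]['region'].astype(np.uint8);c=max(cv2.findContours(m,0,1)[0],key=cv2.contourArea)[:,0]
c=cv2.convexHull(c)[:,0]
g=np.array([(R.T@(atz(p,q,3)-T))[:2] for q in c.astype(float)],np.float32)
print(o[0]['p'],cv2.minAreaRect(g));print(cv2.boxPoints(cv2.minAreaRect(g)))
v=g-g.mean(0)
# rib height by two views
print(tri([ray(p,pinpoint(p,'bracket_rib')[0]['pixel']),(lambda t:ray(t,pinpoint(t,'bracket_rib')[0]['pixel']))(grab_frame('top'))]))
E
```

```text
TCP [511.784 291.231 120.814] R [-0.801  0.598  0.001] z [-0.002 -0.001 -1.   ]
bracket_rib [274.8 196.5] 0.79 world [499.826 300.434  30.   ] tool [14.975  0.437 90.832]
bracket_eye [272.3 134.9] 0.61 world [459.6   327.712   3.   ] tool [ 63.495  -1.693 117.898]
0.79 ((29.934219360351562, -5.188732147216797), (42.56637191772461, 102.20431518554688), 89.14825439453125)
[[-21.478672  -25.709923 ]
 [ 80.714355  -27.22921  ]
 [ 81.34711    15.3324585]
 [-20.845917   16.851746 ]]
(array([499.55200427, 298.42020496,  29.44727986]), [0.5, 0.5])
```

View pics/w2.png

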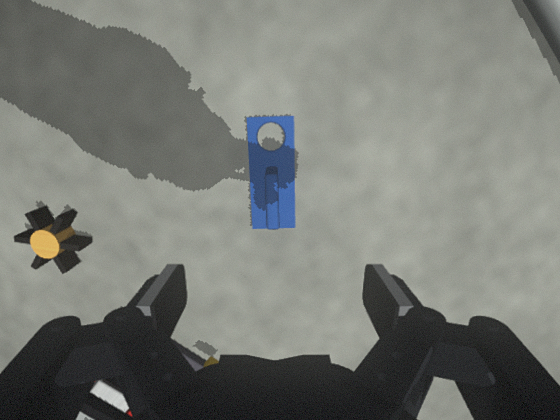

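The bracket is now aligned with the tool: eye at (271,135), rib at (272,198), strap edges at columns 248 to 296. The measured rib height of 29 mm matches the 30 mm given. I'll go down onto the rib.

play_rows:
  motion:
    - [0.008,-0.001,0.015,0,0,0]
    - [0.008,-0.001,0.02,0,0,0]
    - [0,0,0.02,0,0,0]
    - [0,0,0.016,0,0,0]
    - [0,0,0.01,0,0,0]
    - [0,0,0,0,0,0]
    - [0,0,0,0,0,0]

```text
clock: 4.77
position: [499.5, 298.3, 40.5]
tool_rot: [0.316, 0.949, -0.0, -0.0]
contact_force: [-0.5, 0.1, 0.6]
width: 1.003
grasp_force: 0.0
```

play_rows:
  motion:
    - [0,0,0,0,0,0]
    - [0,0,0,0,0,0]
    - [0,0,0,0,0,0]
    - [0,0,0,0,0,0]
    - [0,0,0,0,0,0]
    - [0,0,0,0,0,0]
    - [0,0,0,0,0,0]
    - [0,0,0,0,0,0]
  jaw: 1
  newtons: 60

```text
clock: 5.43
position: [499.4, 298.4, 40.4]
tool_rot: [0.316, 0.949, 0.0, 0.0]
contact_force: [-0.7, 0.4, 0.5]
width: -0.001
grasp_force: 0.0
```

The gripper shut fully, so it missed the rib. I'll look.

```bash
python3 b.py w3.png bracket_rib bracket_eye
```

```text
TCP [499.379 298.427  40.437] R [-0.8  0.6  0. ] z [ 0.  0. -1.]
bracket_rib [274.6 252.9] 0.57 world [499.166 298.881  30.   ] tool [ 0.443  0.234 10.437]
```

View pics/w3.png

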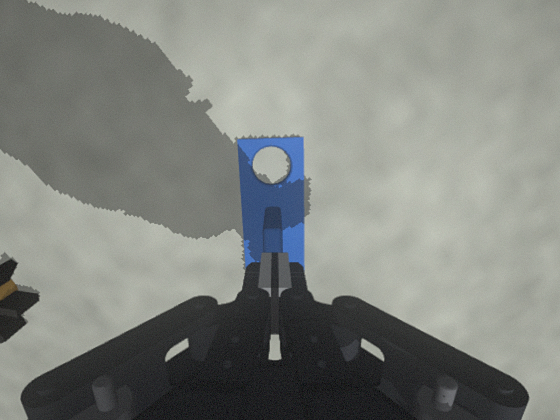

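```bash
python3 -c "
import cv2;i=cv2.imread('pics/w3.png')[190:370,200:350];cv2.imwrite('pics/w3c.png',cv2.resize(i,None,fx=3.3,fy=3.3,interpolation=cv2.INTER_CUBIC))
from h import *;s=get_state();print(s['clock'],s['width'],s['grasp_force'],s['contact_force'],s['joint_positions'])"
```

```text
5.5833 0.0020058770510212147 0.0 [ 0.41815351 -0.26498825  0.84873285] [-0.73444673  0.55300881  0.15114696  1.87267807 -0.11964619  0.72465445
  0.41119692]
```

View pics/w3c.png

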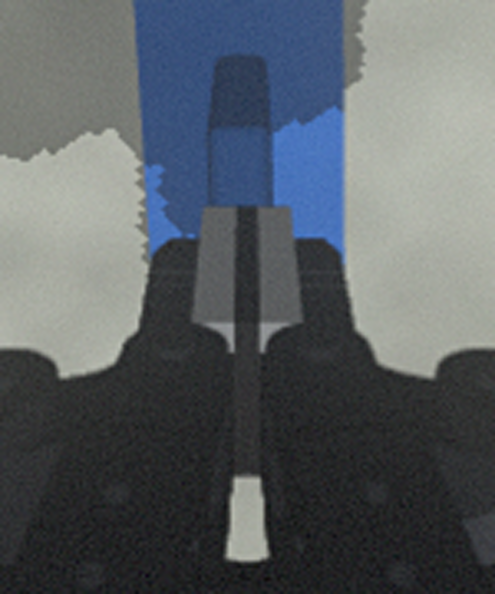

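The crop shows the closed finger fronts (ending at row 252) covering the top of the rib, with an empty dark gap between them. From the geometry, the tips are about 14 mm behind the TCP, so they shut above the rib. That is roughly 39 mm shorter than stated. I'll open and go lower, watching the force.

play_rows:
  motion:
    - [0,0,0,0,0,0]
    - [0,0,0,0,0,0]
    - [0,0,0,0,0,0]
    - [0,0,0,0,0,0]
    - [0,0,0.006,0,0,0]
    - [0,0,0.006,0,0,0]
    - [0,0,0.004,0,0,0]
  jaw: -1

```text
clock: 6.17
position: [499.0, 298.2, 23.4]
tool_rot: [0.316, 0.949, -0.0, -0.0]
contact_force: [-0.8, -0.5, -0.3]
width: 0.976
grasp_force: 0.0
```

play_rows:
  motion:
    - [0,0,0.004,0,0,0]
    - [0,0,0,0,0,0]

```text
clock: 6.33
position: [498.7, 298.0, 19.1]
tool_rot: [0.316, 0.949, -0.001, -0.001]
contact_force: [-0.7, -0.1, -0.8]
width: 1.001
grasp_force: 0.0
```

play_rows:
  motion:
    - [0,0,0.004,0,0,0]
    - [0,0,0.004,0,0,0]
    - [0,0,0,0,0,0]

```text
clock: 6.58
position: [499.0, 298.2, 11.6]
tool_rot: [0.316, 0.949, -0.0, -0.0]
contact_force: [-1.0, 0.1, 0.5]
width: 0.999
grasp_force: 0.0
```

play_rows:
  motion:
    - [0,0,0.004,0,0,0]
    - [0,0,0,0,0,0]

```text
clock: 6.75
position: [499.1, 298.3, 7.8]
tool_rot: [0.316, 0.949, -0.0, -0.0]
contact_force: [0.1, 0.6, 0.3]
width: 1.0
grasp_force: 0.0
```

play_rows:
  motion:
    - [0,0,0,0,0,0]
    - [0,0,0,0,0,0]
    - [0,0,0,0,0,0]
    - [0,0,0,0,0,0]
    - [0,0,0,0,0,0]
    - [0,0,0,0,0,0]
    - [0,0,0,0,0,0]
  jaw: 1

```text
clock: 7.33
position: [499.5, 298.5, 8.6]
tool_rot: [0.316, 0.949, 0.0, 0.0]
contact_force: [-0.4, -0.7, 1.4]
width: 0.108
grasp_force: 59.0
```

The bracket is gripped: width 0.108 (about 9 mm), 59 N. Now lifting and carrying it towards the post.

play_rows:
  motion:
    - [0,0,-0.02,0,0,0]
    - [0,0,-0.034,0,0,0]
    - [0,0,-0.034,0,0,0]
    - [0,0,-0.034,0,0,0]
    - [0,0,-0.034,0,0,0]
    - [-0.016,-0.01,-0.014,0,0,0]
    - [-0.032,-0.021,0,0,0,0]
    - [-0.032,-0.021,0,0,0,0]

```text
clock: 8.0
position: [532.3, 209.7, 179.7]
tool_rot: [0.314, 0.949, 0.001, 0.001]
contact_force: [0.2, -0.9, -2.1]
width: 0.107
grasp_force: 58.9
```

play_rows:
  motion:
    - [-0.032,-0.021,0,0,0,0]
    - [-0.032,-0.021,0,0,0,0]
    - [-0.032,-0.021,0,0,0,0]
    - [-0.032,-0.021,0,0,0,0]
    - [-0.032,-0.021,0,0,0,0]
    - [-0.032,-0.021,0,0,0,0]
    - [-0.032,-0.021,0,0,0,0]
    - [-0.032,-0.021,0,0,0,0]

```text
clock: 8.67
position: [636.0, -80.9, 178.0]
tool_rot: [0.316, 0.949, -0.0, -0.0]
contact_force: [1.2, 0.6, -2.3]
width: 0.107
grasp_force: 58.9
```

play_rows:
  motion:
    - [-0.032,-0.021,0,0,0,0]
    - [-0.032,-0.021,0,0,0,0]
    - [-0.016,-0.01,0,0,0,0]
    - [0,0,0,0,0,0]
    - [0,0,0,0,0,0]

```text
clock: 9.08
position: [668.1, -170.5, 177.4]
tool_rot: [0.318, 0.948, -0.0, -0.001]
contact_force: [-0.3, 0.9, -1.9]
width: 0.111
grasp_force: 58.8
```

```bash
cat > c.py <<'E'
import sys
from h import *
np.set_printoptions(precision=1,suppress=True)
s=get_state();R=Rn.from_quat(s['tool_rot']).as_matrix();T=np.array(s['position'])
p=shot('wrist',sys.argv[1]); t=grab_frame('top')
print('TCP',T,R[:,0],s['width'],s['grasp_force'])
zu=T[2]-8
r=pinpoint(p,'bracket_eye')
for q in r[:2]:
    x=atz(p,q['pixel'],zu+6); print('eye',np.array(q['pixel']),q['p'],'tool',R.T@(x-T),'world',x)
for l,z in(('post_foot',55),('lever_tab',91),('leg_pointer',60),('mark_top',53)):
    a=pinpoint(p,l);b=pinpoint(t,l)
    if a: print(l,'W',np.array(a[0]['pixel']),round(a[0]['p'],2),atz(p,a[0]['pixel'],z))
    if b: print(l,'T',np.array(b[0]['pixel']),round(b[0]['p'],2),atz(t,b[0]['pixel'],z))
    if a and b: print('   tri',*tri([ray(p,a[0]['pixel']),ray(t,b[0]['pixel'])]))
E
python3 c.py w4.png
```

```text
TCP [ 668.1 -170.5  177.4] [-0.8  0.6  0. ] 0.11051483431959948 58.76788079738617
post_foot W [275.2 121.5] 0.58 [ 608.8 -124.8   55. ]
post_foot T [319.7 195.6] 0.83 [ 610.5 -130.6   55. ]
   tri [ 607.8 -126.2   92. ] [1.7, 1.7]
lever_tab T [212.3 198.3] 0.62 [604.6 131.4  91. ]
leg_pointer W [445.9  21.8] 0.72 [628.1  35.5  60. ]
leg_pointer T [255.4 191.4] 0.8 [623.2  29.3  60. ]
   tri [624.7  28.8  70.6] [2.7, 2.7]
mark_top T [209.4 198.1] 0.59 [609.1 145.7  53. ]
```

View pics/w4.png

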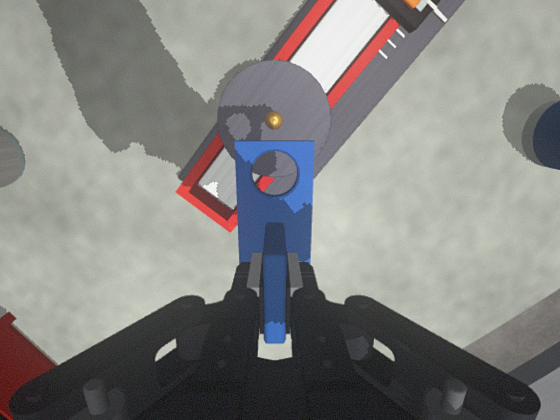

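The post tip is at (275,121), directly under the camera, which puts it at world (609,-125). The eye centre is at (274,173), so it needs +26 mm along tool x and about +1 mm in y. I'll move over the post, stop just above it and check numerically.

play_rows:
  motion:
    - [0.013,0.001,0,0,0,0]
    - [0.013,0,0.005,0,0,0]
    - [0,0,0.025,0,0,0]
    - [0,0,0.025,0,0,0]
    - [0,0,0.012,0,0,0]
    - [0,0,0,0,0,0]
    - [0,0,0,0,0,0]

```text
clock: 10.22
position: [648.5, -152.6, 111.2]
tool_rot: [0.316, 0.949, -0.0, -0.001]
contact_force: [0.7, 1.0, -1.6]
width: 0.107
grasp_force: 58.8
```

Run:
```python
from h import *
np.set_printoptions(precision=1,suppress=True)
s=get_state();R=Rn.from_quat(s['tool_rot']).as_matrix();T=np.array(s['position'])
p=shot('wrist','w5.png');f=p['frame'];h=cv2.cvtColor(f,cv2.COLOR_RGB2HSV)
br=cv2.inRange(h,(12,90,60),(28,255,255));br[:100]=0;br[240:]=0;br[:,:200]=0;br[:,350:]=0
bl=cv2.inRange(h,(100,100,40),(125,255,255))
print('TCP',T,'f',s['contact_force'],R[:,2])
ys,xs=np.nonzero(br);print('brass',len(xs),xs.min(),xs.max(),ys.min(),ys.max(),np.median(xs),np.median(ys))
c,hi=cv2.findContours(bl,cv2.RETR_CCOMP,cv2.CHAIN_APPROX_NONE)
for k,q in enumerate(c):
    if hi[0][k][3]>=0 and cv2.contourArea(q)>300:
        (u,v),ax,_=cv2.fitEllipse(q);print('hole',u,v,ax)
        print('eye tool',R.T@(atz(p,(u,v),T[2]-5.6)-T))
print('post tool',R.T@(atz(p,(np.median(xs),np.median(ys)),94)-T))
cv2.imwrite('pics/w5c.png',cv2.resize(f[90:250,190:360,::-1],None,fx=3,fy=3))
```

```text
TCP [ 648.5 -152.6  111.2] f [ 0.7  1.  -1.6] [-0. -0. -1.]
brass 483 258 280 152 178 270.0 165.0
hole 274.0958251953125 172.55125427246094 (45.207759857177734, 46.55329132080078)
eye tool [48.6  0.   5.6]
post tool [51.  -2.3 17.3]
```

View pics/w5c.png

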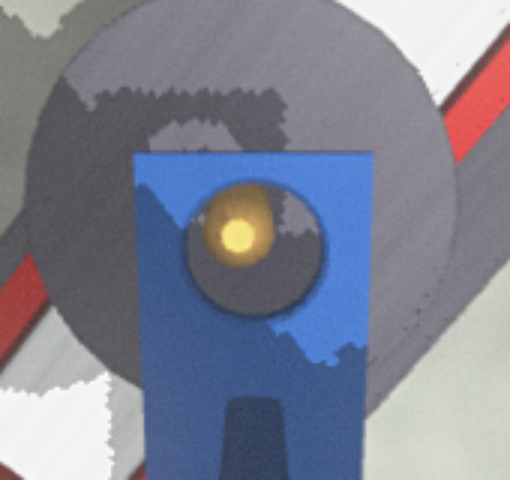

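The post tip is at crop (238,235) and the hole centre at (255,248). I'll correct by about -2.5 mm in y and +0.5 mm in x, then lower.

play_rows:
  motion:
    - [0.001,-0.003,0,0,0,0]
    - [0,0,0.006,0,0,0]
    - [0,0,0.008,0,0,0]
    - [0,0,0.01,0,0,0]
    - [0,0,0.01,0,0,0]
    - [0,0,0.008,0,0,0]
    - [0,0,0,0,0,0]

```text
clock: 10.85
position: [644.5, -153.7, 66.5]
tool_rot: [0.316, 0.949, -0.0, -0.002]
contact_force: [-1.1, -0.5, -2.6]
width: 0.109
grasp_force: 58.8
```

play_rows:
  motion:
    - [0,0,0.002,0,0,0]
    - [0,0,0.001,0,0,0]
    - [0,0,0,0,0,0]

```text
clock: 11.1
position: [646.2, -154.3, 66.4]
tool_rot: [0.316, 0.949, 0.0, 0.0]
contact_force: [0.3, -0.4, -2.0]
width: 0.108
grasp_force: 58.8
```

play_rows:
  motion:
    - [0,0,0.002,0,0,0]
    - [0,0,0,0,0,0]
    - [0,0,0,0,0,0]

```text
clock: 11.35
position: [646.1, -154.2, 64.5]
tool_rot: [0.316, 0.949, 0.0, 0.0]
contact_force: [-0.1, -0.8, -3.0]
width: 0.106
grasp_force: 58.8
```

play_rows:
  motion:
    - [0,0,0,0,0,0]
    - [0,0,0,0,0,0]
    - [0,0,0,0,0,0]
    - [0,0,0,0,0,0]
    - [0,0,0,0,0,0]
    - [0,0,0,0,0,0]
    - [0,0,0,0,0,0]
  jaw: -1

```text
clock: 11.93
position: [646.1, -154.3, 64.4]
tool_rot: [0.316, 0.949, 0.0, 0.0]
contact_force: [0.4, 0.4, -0.3]
width: 1.001
grasp_force: 0.0
```

play_rows:
  motion:
    - [0,0,-0.02,0,0,0]
    - [0,0,-0.03,0,0,0]
    - [0,0,-0.03,0,0,0]
    - [0,0,-0.03,0,0,0]
    - [0,0,0,0,0,0]
    - [0,0,0,0,0,0]

```text
clock: 12.43
position: [647.2, -154.6, 176.7]
tool_rot: [0.316, 0.949, 0.0, 0.002]
contact_force: [0.1, -0.2, -1.0]
width: 0.997
grasp_force: 0.0
```

```bash
python3 c.py w6.png; python3 -c "
import cv2;i=cv2.imread('pics/w6.png');cv2.imwrite('pics/w6v.png',i)"
```

```text
TCP [ 647.2 -154.6  176.7] [-0.8  0.6 -0. ] 0.9974030570217491 0.0
eye [274.2 149.7] 0.66 tool [60.8  0.1  1.8] world [ 598.7 -118.   174.7]
post_foot W [273.9 150.5] 0.83 [ 607.8 -125.    55. ]
post_foot T [318.3 193.5] 0.58 [ 615.8 -127.2   55. ]
   tri [ 594.5 -113.5  243.8] [1.3, 1.3]
lever_tab W [425.3   3.9] 0.91 [586.2  25.7  91. ]
lever_tab T [260.2 207. ] 0.44 [581.6  15.7  91. ]
   tri [583.3  15.1 108.6] [3.1, 3.1]
leg_pointer W [444.3  54.3] 0.85 [628.1  36.9  60. ]
leg_pointer T [256.5 191.4] 0.93 [623.2  26.6  60. ]
   tri [622.7  24.8  82.3] [2.1, 2.1]
mark_top T [210.6 198.5] 0.45 [608.  142.7  53. ]
```

View pics/w6.png

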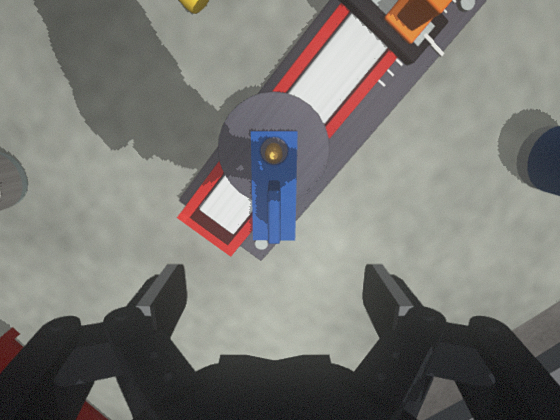

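The bracket hangs flat on the flange with the post tip showing in the eye at (273,152). The jaws are clear. Next I'll move over the lever and turn to the channel axes.

play_rows:
  motion:
    - [0.026,0.0275,0,0,0,0]
    - [0.026,0.0275,0,0,0,0]
    - [0.026,0.0275,0,0,0,0]
    - [0.026,0.0275,0,0,0,0]
    - [0.026,0.0275,0,0,0,0]
    - [0,0,0,0,0,-0.11]
    - [0,0,0,0,0,-0.11]
    - [0,0,0,0,0,-0.11]

```text
clock: 13.65
position: [624.5, 35.2, 174.4]
tool_rot: [0.152, 0.988, -0.0, 0.0]
contact_force: [0.3, 0.2, 0.3]
width: 0.997
grasp_force: 0.0
```

play_rows:
  motion:
    - [0,0,0,0,0,-0.11]
    - [0,0,0,0,0,-0.11]
    - [0,0,0,0,0,-0.11]
    - [0,0,0,0,0,-0.11]
    - [0,0,0,0,0,0]
    - [0,0,0,0,0,0]

```text
clock: 14.15
position: [624.6, 33.6, 174.4]
tool_rot: [-0.061, 0.998, 0.0, -0.0]
contact_force: [0.5, -1.3, 0.1]
width: 1.0
grasp_force: 0.0
```

```bash
python3 c.py w7.png
python3 - <<'E'
from h import *
np.set_printoptions(precision=1,suppress=True)
s=get_state();R=Rn.from_quat(s['tool_rot']).as_matrix();T=np.array(s['position'])
p=grab_frame('wrist');h=cv2.cvtColor(p['frame'],cv2.COLOR_RGB2HSV)
# red walls
m=cv2.inRange(h,(0,150,80),(5,255,255))|cv2.inRange(h,(174,150,80),(180,255,255))
c=[q for q in cv2.findContours(m,0,1)[0] if cv2.contourArea(q)>150]
for q in c:
    g=np.array([(atz(p,x,48))[:2] for x in q[:,0].astype(float)],np.float32)
    vx,vy,x0,y0=cv2.fitLine(g,cv2.DIST_HUBER,0,.01,.01).ravel();print('red',cv2.boundingRect(q),cv2.contourArea(q),x0,y0,np.degrees(np.arctan2(-vx,vy)))
y=cv2.inRange(h,(24,140,90),(34,255,255));o=cv2.inRange(h,(8,170,120),(17,255,255))
for n,m in(('yellow',y),('orange',o)):
    for q in cv2.findContours(m,0,1)[0]:
        if cv2.contourArea(q)>40: print(n,cv2.boundingRect(q),cv2.contourArea(q))
E
```

```text
TCP [624.6  33.6 174.4] [-1.  -0.1 -0. ] 0.9998938866261052 0.0
eye [104.2 168.2] 0.83 tool [ 51.5 -88.    2. ] world [584.2 -60.1 172.4]
post_foot W [101.1 165.8] 0.81 [ 607.2 -127.5   55. ]
post_foot T [317.7 194.6] 0.8 [ 613.1 -125.7   55. ]
   tri [ 609.9 -126.2   56.6] [3.1, 3.1]
lever_tab W [264.5 167.8] 0.76 [586.3  22.1  91. ]
lever_tab T [315.5 287.1] 0.75 [ 390.1 -112.8   91. ]
   tri [477.  -12.8 893.9] [47.4, 47.4]
leg_pointer W [274.2 208.9] 0.71 [627.3  34.7  60. ]
leg_pointer T [254.4 190.3] 0.71 [626.   31.8  60. ]
   tri [626.1  33.1  62.6] [1.6, 1.6]
mark_top W [386.9 198. ] 0.82 [605.9 138.7  53. ]
red (154, 172, 92, 22) 786.0 615.39764 -40.015778 -163.76663
red (294, 158, 73, 18) 663.0 583.9422 81.50462 -166.87157
red (0, 136, 55, 76) 1099.0 627.06177 -215.44972 -110.27374
red (138, 110, 98, 23) 880.5 559.02716 -53.319668 -167.98105
red (287, 94, 77, 20) 753.5 529.38556 67.61537 -166.58467
yellow (140, 0, 26, 12) 184.0
```

View pics/w7.png

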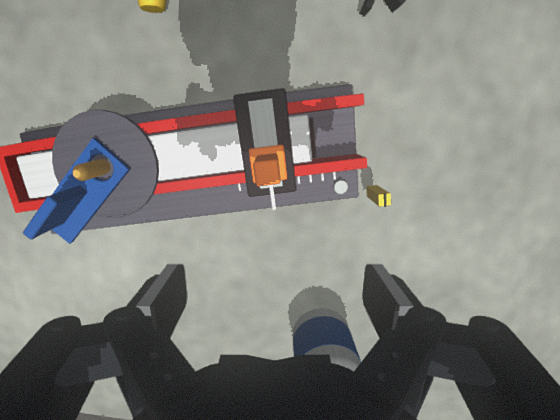

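The tab is at (268,167), the pointer tip at (273,208), the mark's top near (386,198), and the bracket is still on the post. The red walls give a channel yaw of about 13.7°. I'll align to it, move between pointer and mark, and measure the gap closer in.

play_rows:
  motion:
    - [0,0,0,0,0,-0.117]
    - [-0.02,0.025,0.02,0,0,0]
    - [-0.02,0.025,0.02,0,0,0]
    - [0,0,0,0,0,0]
    - [0,0,0,0,0,0]

```text
clock: 15.17
position: [650.5, 94.6, 132.4]
tool_rot: [-0.123, 0.992, 0.0, -0.002]
contact_force: [0.1, 0.1, 0.2]
width: 0.997
grasp_force: 0.0
```

```bash
cat > d.py <<'E'
import sys
from h import *
np.set_printoptions(precision=2,suppress=True)
s=get_state();R=Rn.from_quat(s['tool_rot']).as_matrix();T=np.array(s['position'])
print('TCP',T,R[:,0],'yaw',np.degrees(np.arctan2(-R[1,0],-R[0,0])),s['contact_force'],s['width'],s['grasp_force'])
p=shot('wrist',sys.argv[1]);Q=[p,grab_frame('wrist')]
for l,z in(('lever_tab',91),('leg_pointer',60),('mark_top',53),('post_foot',55)):
  for q in Q:
    r=pinpoint(q,l)
    if r: x=atz(q,r[0]['pixel'],z);print(l,np.array(r[0]['pixel']),round(r[0]['p'],2),'world',x,'tool',R.T@(x-T))
f=p['frame'];h=cv2.cvtColor(f,cv2.COLOR_RGB2HSV)
for n,lo,hi in(('yel',(22,120,90),(34,255,255)),('or',(6,150,90),(18,255,255)),('white',(0,0,215),(180,25,255))):
    m=cv2.inRange(h,lo,hi);m[265:]=0
    for q in cv2.findContours(m,0,1)[0]:
        if cv2.contourArea(q)>15: print(n,cv2.boundingRect(q),cv2.contourArea(q))
m=cv2.inRange(h,(0,150,80),(5,255,255))|cv2.inRange(h,(174,150,80),(180,255,255))
for q in cv2.findContours(m,0,1)[0]:
    if cv2.contourArea(q)>200:
        g=np.array([atz(p,x,48)[:2] for x in q[:,0].astype(float)],np.float32)
        vx,vy,x0,y0=cv2.fitLine(g,cv2.DIST_HUBER,0,.01,.01).ravel();print('red',cv2.boundingRect(q),x0,y0,(np.degrees(np.arctan2(-vx,vy))+90)%180-90)
E
python3 d.py w8.png
```

```text
TCP [650.47  94.58 132.39] [-0.97 -0.24  0.  ] yaw 14.146059785805313 [0.08 0.11 0.16] 0.9972658407034303 0.0
lever_tab [184.4 113.5] 0.81 world [586.86  22.43  91.  ] tool [ 79.18 -54.47  41.56]
lever_tab [192.6 114.4] 0.75 world [586.64  25.2   91.  ] tool [ 78.72 -51.73  41.56]
leg_pointer [204.2 171.2] 0.55 world [625.56  35.31  60.  ] tool [ 38.42 -51.48  72.44]
leg_pointer [206.8 169.1] 0.98 world [624.23  34.57  60.  ] tool [ 39.89 -51.87  72.45]
mark_top [340.9 180.8] 0.84 world [608.46 138.66  53.  ] tool [29.72 52.91 79.55]
mark_top [342.2 183.2] 0.93 world [610.88 138.38  53.  ] tool [27.45 52.04 79.54]
post_foot [ 3.5 97.6] 0.75 world [ 607.32 -127.14   55.  ] tool [  95.79 -204.56   77.42]
post_foot [10.6 96.4] 0.82 world [ 605.51 -124.43   55.  ] tool [  96.89 -201.49   77.43]
yel (340, 171, 7, 16) 66.0
yel (330, 171, 8, 16) 84.0
or (160, 91, 59, 46) 2269.5
white (286, 155, 14, 15) 144.5
white (65, 65, 102, 58) 5026.5
red (232, 125, 90, 12) 583.5366 80.62152 13.963776
red (63, 125, 108, 15) 615.93884 -39.834316 15.291504
red (50, 46, 115, 20) 559.9113 -52.604218 10.698105
red (229, 44, 96, 15) 529.526 66.90911 13.758133
```

Run:
```python
import cv2,numpy as np
i=cv2.imread('pics/w8.png');g=cv2.cvtColor(i,6)
for r in range(142,176,3): print(r,g[r,192:220])
print('mark')
for r in range(168,192,3): print(r,i[r,326:352,2])
h=cv2.cvtColor(i,cv2.COLOR_BGR2HSV)
print('tab V')
for r in range(93,137,4): print(r,h[r,158:222:3,2])
```

```text
142 [131 132 136 133 130 140 147 153 152 142 137 132 128 133 132 135 128 128
 132 133 131 115  68  47  49  51  47  54]
145 [ 59  62  61  58  55  87 137 164 161 148  99  58  62  62  65  64  63  51
  58  51  60  59  50  47  49  50  51  50]
148 [ 55  47  55  51  44  67 136 159 161 163 107  54  45  56  51  45  50  47
  55  52  51  55  50  51  53  53  57  54]
151 [ 45  47  56  52  44  61 139 164 159 164 109  68  45  47  49  52  52  50
  52  55  52  54  48  54  53  53  48  52]
154 [ 90  86  90  89  87  85 124 151 162 159 139  93  88  96  92  74  69  70
  68  70  65  68  69  72  67  73  72  72]
157 [112 114 114 111 112 109 109 147 158 157 161 120 104 114 111 112 117 108
  98 107 103  83  75  75  80  80  80  79]
160 [113 114 112 110 111 111 109 138 156 162 158 124 103 108 113 114 113 112
 111 112 115 117 111  85  79  81  80  77]
163 [115 111 112 114 110 113 109 130 155 157 162 128 102 107 117 114 113 114
 114 115 112 116 101 104 109 114 111 113]
166 [114 114 113 111 113 114 112 131 155 162 156 142 104 107 113 111 113 114
 112 114 114 109 111 112 114 113 113 112]
169 [109 112 116 115 113 114 
[... 1569 characters left out ...]
1 104 100  93 185
 182 175  97  57]
109 [233 225 229 231 203 181 177 178 181 181 180 145 102 100 103 104  95 174
 183 178 100  56]
113 [232 223 229 229 229 229 229 230 220 231 183 153  98 101  99 102 101 165
 183 177 103  58]
117 [230 220 229 228 230 228 230 229 230 230 179 160 103 102 101 101 103 166
 182 179 118  55]
121 [201 189 229 229 230 231 228 229 228 228 172 159 101 104 100 100 100 158
 183 176 130  50]
125 [152 173 230 227 229 229 229 230 229 229 230 157  99 103  97  99 102 156
 180 180 135  53]
129 [217 217 214 210 111  87  97 177 176 175 173 239 238 231 234 232 233 180
 178 176 139  57]
133 [219 219 218 218 110  57  80 181 179 181 177 178 176 177 176 175 179 177
 178 180 143  57]
```

The pointer tip is at (202,173) and the mark line at column 339, a gap of about 104.5 mm along the channel. The tab is at tool (+79, -53). I'll grip it.

play_rows:
  motion:
    - [0.02,-0.013,0,0,0,0]
    - [0.02,-0.014,0,0,0,0]
    - [0.02,-0.013,0,0,0,0]
    - [0.019,-0.013,0,0,0,0]
    - [0,0,0.025,0,0,0]
    - [0,0,0.025,0,0,0]
    - [0,0,0.012,0,0,0]
    - [0,0,0.008,0,0,0]

```text
clock: 16.33
position: [586.6, 21.4, 63.0]
tool_rot: [-0.121, 0.993, 0.0, -0.001]
contact_force: [-0.7, 0.5, 0.7]
width: 0.996
grasp_force: 0.0
```

play_rows:
  motion:
    - [0,0,0,0,0,0]
    - [0,0,0,0,0,0]
    - [0,0,0,0,0,0]

```text
clock: 16.58
position: [588.3, 21.7, 65.4]
tool_rot: [-0.121, 0.993, -0.0, 0.001]
contact_force: [-0.6, -1.2, 1.3]
width: 0.998
grasp_force: 0.0
```

```bash
python3 d.py w9.png | head -8
```

```text
TCP [588.35  21.67  65.36] [-0.97 -0.24 -0.  ] yaw 13.949609727174769 [-0.58 -1.17  1.27] 0.9984089677580966 0.0
lever_tab [277.9 282.9] 0.8 world [587.09  24.22  91.  ] tool [  0.56   2.77 -25.64]
lever_tab [275.1 284.4] 0.57 world [588.3   23.12  91.  ] tool [ -0.34   1.42 -25.64]
mark_top [436.5 319. ] 0.77 world [610.02 137.83  53.  ] tool [-49.01 107.51  12.41]
mark_top [437.4 320.2] 0.93 world [610.89 138.92  53.  ] tool [-50.12 108.36  12.41]
post_foot [ 26.2 226.9] 0.57 world [ 608.71 -125.4    55.  ] tool [  15.71 -147.64   10.37]
post_foot [ 26.5 227.1] 0.77 world [ 608.9  -125.33   55.  ] tool [  15.5  -147.61   10.37]
yel (470, 0, 33, 9) 180.5
```

play_rows:
  motion:
    - [0,0.001,0.002,0,0,0]
    - [0,0,0,0,0,0]
    - [0,0,0,0,0,0]
    - [0,0,0,0,0,0]
    - [0,0,0,0,0,0]
    - [0,0,0,0,0,0]
    - [0,0,0,0,0,0]
    - [0,0,0,0,0,0]
  jaw: 1
  newtons: 60

```text
clock: 17.75
position: [587.1, 23.2, 62.5]
tool_rot: [-0.122, 0.993, 0.0, -0.0]
contact_force: [-1.6, 2.6, 2.5]
width: 0.2
grasp_force: 59.4
```

play_rows:
  motion:
    - [0,0.004,0,0,0,0]
    - [0,0.008,0,0,0,0]
    - [0,0.008,0,0,0,0]
    - [0,0.008,0,0,0,0]
    - [0,0.008,0,0,0,0]
    - [0,0.008,0,0,0,0]
    - [0,0.008,0,0,0,0]
    - [0,0.008,0,0,0,0]

```text
clock: 18.42
position: [572.5, 81.2, 62.5]
tool_rot: [-0.121, 0.993, -0.0, -0.0]
contact_force: [-0.4, -4.9, 4.7]
width: 0.2
grasp_force: 59.7
```

play_rows:
  motion:
    - [0,0.008,0,0,0,0]
    - [0,0.008,0,0,0,0]
    - [0,0.008,0,0,0,0]
    - [0,0.008,0,0,0,0]
    - [0,0.008,0,0,0,0]
    - [0,0.004,0,0,0,0]
    - [0,0,0,0,0,0]
    - [0,0,0,0,0,0]

```text
clock: 19.08
position: [561.7, 124.2, 62.5]
tool_rot: [-0.122, 0.993, 0.0, -0.0]
contact_force: [-2.0, -4.0, 4.9]
width: 0.206
grasp_force: 59.9
```

```bash
cat > e.py <<'E'
from h import *
np.set_printoptions(precision=1,suppress=True)
s=get_state();T=np.array(s['position']);a=np.radians(14.);ex=np.array([np.cos(a),np.sin(a)]);ey=np.array([-np.sin(a),np.cos(a)])
d=T[:2]-[587.1,23.2];print('travel x,y',d@ex,d@ey,T,'yaw',Rn.from_quat(s['tool_rot']).as_matrix()[:2,0],s['contact_force'],s['width'],s['grasp_force'])
P=[shot('scene','s_a.png'),shot('top','t_a.png'),shot('wrist','w_a.png')]
for n,p in zip('STW',P):
    r={}
    for l,z in(('leg_pointer',60),('mark_top',53),('lever_tab',91),('post_foot',55),('bracket_eye',55)):
        q=pinpoint(p,l)
        if q:
            x=atz(p,q[0]['pixel'],z);r[l]=x;print(n,l,np.array(q[0]['pixel']),round(q[0]['p'],2),x,'ch-y',x[:2]@ey,'ch-x',x[:2]@ex)
E
python3 e.py
```

```text
travel x,y -0.24186662225543565 104.1590980950895 [561.7 124.2  62.5] yaw [-1.  -0.2] [-2.  -4.   4.9] 0.20618093288860898 59.90209937095642
S leg_pointer [334.5 247. ] 0.95 [603.4 131.8  60. ] ch-y -18.075682863179434 ch-x 617.3472471982842
S mark_top [335.3 251.5] 0.6 [608.2 138.8  53. ] ch-y -12.461148804472884 ch-x 623.7020416534073
S post_foot [291.3 216.3] 0.71 [581.4 -28.5  55. ] ch-y -168.35851717957624 ch-x 557.2436496822648
S bracket_eye [292.4 216.2] 0.87 [579.1 -26.8  55. ] ch-y -166.09122424406266 ch-x 555.3692974571677
T lever_tab [288.1 194. ] 0.28 [611.9 -51.8  91. ] ch-y -198.3396492584642 ch-x 581.2065136992259
T post_foot [276.3 207.3] 0.84 [583. -22.  55.] ch-y -162.43261972549666 ch-x 560.3866469441114
T bracket_eye [273.7 207.5] 0.74 [582.6 -15.5  55. ] ch-y -156.04167056819958 ch-x 561.5726380042786
W lever_tab [275.7 287.1] 0.67 [561.4 125.3  91. ] ch-y -14.187750497364188 ch-x 575.0275436362679
W post_foot [ 20.3 226.6] 0.95 [581.3 -24.8  55. ] ch-y -164.72429856600584 ch-x 557.9953184680269
W bracket_eye [ 18.9 228.1] 0.75 [582.5 -25.7  55. ] ch-y -165.89231500296708 ch-x 558.9390815621696
```

Run:
```python
from h import *
np.set_printoptions(precision=1,suppress=True,linewidth=200)
K=np.array([[304.1223,0,274.3217],[0,304.1223,212.5803],[0,0,1]]);D=np.array([-.0633,0,0,0,0])
C=np.array([[-.0006,-.9581,-.2865],[1,-.0005,-.0005],[.0003,-.2865,.9581]])
def tl(px,zt):
    u=cv2.undistortPoints(np.array([[px]],float),K,D).ravel();d=C@[u[0],u[1],1];c=np.array([74.14,.52,-153.68]);return c+d*(zt-c[2])/d[2]
z=132.4
a=tl((201.8,173),z-60);b=tl((338.8,180.5),z-53);print(a,b,b-a)
i=cv2.imread('pics/s_a.png');h=cv2.cvtColor(i,cv2.COLOR_BGR2HSV)
print('S');
for r in range(240,264):print(r,' '.join('%3d/%3d/%3d'%tuple(h[r,c]) for c in range(326,344)))
```

```text
[ 37.6 -54.   72.4] [30.5 50.6 79.4] [ -7.1 104.6   7. ]
S
240   1/195/182   1/191/186   1/179/184   1/146/168   2/100/138   3/ 58/ 92   0/ 22/ 58  10/ 16/ 47  90/  5/ 54  68/ 11/ 89  75/  8/129  70/ 10/154  45/  6/164  21/ 15/169  10/ 35/168   9/ 70/168   9/111/180  10/149/197
241   2/189/154   1/194/164   1/195/165   1/180/147   1/142/108   3/ 82/ 65   0/ 22/ 47   8/ 22/ 46  30/ 10/ 49   0/  0/ 67  70/  8/ 99  60/  7/137  65/  9/163  60/  7/171  54/  8/164  30/ 10/159  13/ 29/159   8/ 64/156
242   1/177/130   1/177/137   1/181/134   2/166/115   2/123/ 81   6/ 50/ 51  30/  6/ 43   0/ 23/ 45  10/ 17/ 46  30/  5/ 49  30/  3/ 76  30/  8/122  45/ 10/151  50/ 10/149  60/  5/140  75/ 11/145  68/  7/143  38/  9/120
243   2/178/126   1/169/125   1/167/119   1/156/100   2/111/ 71   7/ 47/ 49  15/ 12/ 42   8/ 24/ 42  10/ 19/ 41  23/ 18/ 56  18/ 13/ 99  26/ 12/143  30/ 12/148  30/  9/119  45/  5/ 93  60/  8/ 98  80/  7/103  70/  9/ 88
244   2/175/127   2/176/126   2/172/120   1/153/107   2/126/ 81   5/ 79/ 58 176/ 42/ 49   8/ 23/ 44  23/ 23/ 45  15/ 13/ 76  35/ 12/126  30/ 10/156  30/  9/138  
[... 3538 characters left out ...]
/147  39/ 18/143  39/ 18/138  38/ 16/127
261 124/ 18/ 97 120/ 17/ 90 165/  7/ 77  23/ 88/ 99  23/158/136  24/190/152  24/190/157  24/191/151  24/182/136  23/114/123  26/ 34/126  41/ 19/144  39/ 17/151  38/ 20/153  41/ 18/154  38/ 18/153  41/ 18/152  36/ 17/146
262 130/ 17/ 91 135/ 12/ 82  26/ 21/ 85  23/ 78/115  23/140/142  24/180/153  24/193/156  24/190/150  24/174/132  23/110/116  26/ 38/115  40/ 17/134  40/ 16/147  41/ 18/153  41/ 19/151  41/ 18/152  39/ 17/151  41/ 18/153
263 132/ 16/ 82   0/  0/ 84  27/ 21/109  26/ 56/133  23/110/150  24/165/155  24/186/156  24/187/149  23/160/129  23/ 93/110  28/ 28/109  41/ 16/127  40/ 16/145  38/ 19/150  40/ 20/154  38/ 19/149  35/ 18/152  38/ 18/152
```

Run:
```python
from h import *
np.set_printoptions(precision=1,suppress=True)
p=grab_frame('scene');a=np.radians(14.);ex=np.array([np.cos(a),np.sin(a)]);ey=np.array([-np.sin(a),np.cos(a)])
for n,z,L in(('ptr',60,[(334.5,247),(335,247.5),(335.5,248),(335,248.5)]),('mark',53,[(334.2,251),(334.5,251.3),(335.3,251.5)])):
    for q in L: x=atz(p,q,z);print(n,q,'ch x,y',x[:2]@ex,x[:2]@ey)
R,t=np.array(p['R']),np.array(p['t']).ravel()
def pr(x,y,z):
    X=np.append(ex*x+ey*y,z);return cv2.projectPoints(X[None],cv2.Rodrigues(R)[0],t,np.array(p['K'],float),np.array(p['D'],float))[0].ravel()
for y in(-20,-16,-12,-8):print(y,'ptr',pr(616,y,60),'mark',pr(623,y,53))
```

```text
ptr (334.5, 247) ch x,y 617.3472471982842 -18.075682863179434
ptr (335, 247.5) ch x,y 618.4118715836961 -16.286872134449453
ptr (335.5, 248) ch x,y 619.4737808458107 -14.502626928738252
ptr (335, 248.5) ch x,y 621.7666317246697 -14.784443046346095
mark (334.2, 251) ch x,y 623.3969751434021 -15.48003235371679
mark (334.5, 251.3) ch x,y 624.0248883290338 -14.41150225316476
mark (335.3, 251.5) ch x,y 623.7020416534073 -12.461148804472884
-20 ptr [334.  246.4] mark [332.5 250.3]
-16 ptr [335.5 247. ] mark [334.1 250.8]
-12 ptr [337.  247.5] mark [335.6 251.4]
-8 ptr [338.6 248.1] mark [337.1 252. ]
```

Pixels and travel agree that the pointer is within about 1–2 mm of the mark. I'll add 1 mm, settle, then slide the lever closed along tool +x.

play_rows:
  motion:
    - [0,0.001,0,0,0,0]
    - [0,0,0,0,0,0]
    - [0,0,0,0,0,0]
    - [0,0,0,0,0,0]
    - [0.004,0,0,0,0,0]
    - [0.004,0,0,0,0,0]
    - [0.004,0,0,0,0,0]
    - [0,0,0,0,0,0]

```text
clock: 20.7
position: [550.3, 121.5, 62.5]
tool_rot: [-0.121, 0.993, 0.0, 0.0]
contact_force: [1.5, -3.5, 1.6]
width: 0.202
grasp_force: 59.5
```

play_rows:
  motion:
    - [0.004,0,0,0,0,0]
    - [0.004,0,0,0,0,0]
    - [0.004,0,0,0,0,0]
    - [0.004,0,0,0,0,0]
    - [0.003,0,0,0,0,0]
    - [0.002,0,0,0,0,0]
    - [0,0,0,0,0,0]
    - [0,0,0,0,0,0]

```text
clock: 21.37
position: [530.5, 116.6, 62.5]
tool_rot: [-0.121, 0.993, 0.0, 0.001]
contact_force: [3.2, -4.0, 1.3]
width: 0.199
grasp_force: 59.3
```

```bash
python3 e.py
```

```text
travel x,y -32.2930748215667 104.31616694489735 [530.5 116.6  62.5] yaw [-1.  -0.2] [ 3.2 -4.   1.3] 0.19931779410906017 59.30776298046112
S leg_pointer [335.  246.7] 0.6 [601.7 132.   60. ] ch-y -17.494486650159043 ch-x 615.7154302906116
S mark_top [336.5 250.2] 0.41 [602.4 137.9  53. ] ch-y -11.915244871122823 ch-x 617.8760933559819
S lever_tab [347.7 221.8] 0.65 [535.6 116.4  91. ] ch-y -16.6592273465934 ch-x 547.822844924886
S post_foot [295.3 218.2] 0.83 [580.1 -15.6  55. ] ch-y -155.49475080828228 ch-x 559.0961385415944
S bracket_eye [289.9 218.7] 0.87 [591.7 -24.1  55. ] ch-y -166.54918137835008 ch-x 568.262647946279
T post_foot [223.5 129.6] 0.64 [783.  109.3  55. ] ch-y -83.39861025950383 ch-x 786.2171873768115
T bracket_eye [278.  208.5] 0.76 [580.  -26.2  55. ] ch-y -165.76002029646406 ch-x 556.3973344279314
W mark_top [276.9 363.7] 0.68 [608.5 138.7  53. ] ch-y -12.595894602649967 ch-x 623.9618099080087
W lever_tab [275.7 287.9] 0.65 [530.5 118.3  91. ] ch-y -13.537192956714804 ch-x 543.3477934083055
W post_foot [ 31.3 276.4] 0.84 [582.1 -25.3  55. ] ch-y -165.37194570386842 ch-x 558.6930009753107
W bracket_eye [ 32.7 277.2] 0.97 [582.4 -24.4  55. ] ch-y -164.55388329001238 ch-x 559.2284092699587
```

play_rows:
  motion:
    - [0.001,0.001,0,0,0,0]
    - [0.001,0,0,0,0,0]
    - [0,0,0,0,0,0]
    - [0,0,0,0,0,0]
    - [0,0,0,0,0,0]
    - [0,0,0,0,0,0]

```text
clock: 22.77
position: [530.2, 117.7, 62.6]
tool_rot: [-0.121, 0.993, 0.0, 0.002]
contact_force: [10.6, -1.4, -5.7]
width: 0.201
grasp_force: 58.9
```

```bash
python3 e.py | head -1
```

```text
travel x,y -32.381233055586215 105.4628759443987 [530.2 117.7  62.6] yaw [-1.  -0.2] [10.6 -1.4 -5.7] 0.20148298707141965 58.89311492443085
```

The lever is at its stop: 32.4 mm of travel and the force has risen to 10.6 N. The leg is at about 105 mm, the bracket is on the post and the grip is 59 N. Handing in.

```bash
python3 -c "
from plant import *
print(hand_in())"
```

```text
the job is handed in; nothing more can be done
None
```

I handed the job in: the bracket hangs on the post, the leg is drawn out about 105 mm to the mark (pointer within about 2 mm by my measurements), and the lever is fully closed and still gripped at about 59 N; `hand_in()` gave no verdict.

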